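# Release the filter cartridge from the spring-collar coupling

## Task

Take the filter cartridge out of the bench coupling: pull the coupling's spring collar up out of its lock, turn it counter-clockwise (seen from above) and feel for the release notch, where the collar sinks down below its locked height. Then lift the cartridge out, stand it upright in the steel tray and let go, leaving the collar sunk in its release notch and the other things on the bench where they are.

Things in the scene. Friction and masses are not known exactly. Their poses are not given: they have to be found in the camera images.
- coupling: Quick coupling bolted to the bench: grey base plate 120 x 120 x 12 mm with an upright barrel (mouth 58 mm above the bench, inside diameter 30 mm, 46 mm deep) in its middle, round which the collar sits. Origin: centre of the plate's underside, on the barrel's axis; z up.
- lock_gap (a point): Gap on the coupling's -x side in which the collar's tab is locked: midway between two steel posts, 8 mm square, 34 mm from the axis, centres 21 mm apart, tops 29 mm above the bench. This point is at the height of the post tops; axes as the coupling's.
- collar: Knurled aluminium spring collar round barrel and cartridge: outside diameter 56 mm, 55 mm high, hollow. Origin: centre of its top rim; z up; its tab points along its own -x. Locked (start): rim 75 mm above the bench, yaw as the coupling's within 0.1 rad. It pulls up at most 14 mm against a spring (about 9 N at the locked height, 15 N fully up). Turning takes about 0.15 N m.
- collar_tab (a point): Outer end of the tab at the collar's foot: 9 mm wide, 28 to 38 mm from the axis, 39 to 53 mm below the rim. Lifted over 8 mm it clears the post tops; turned counter-clockwise by 0.6 rad it is past the post. From there the collar, let down, rides on a hidden flat track at the locked height. End stop at 1.95 rad from the lock.
- collar_rim (a point): Middle of the collar's rim. One hidden release notch in the track lies 0.75 to 1.5 rad counter-clockwise from the lock, different each time. Within about 0.12 rad of it the spring draws the collar 8 mm below the locked height (rim 67 mm above the bench) and it hardly turns any more. Only when sunk there have the inner jaws let the cartridge go.
- cartridge: White round filter cartridge, 88 mm long, 0.1 to 0.16 kg, upright and 2 mm loose in the barrel. Origin: centre of its flat foot; z up to the head. Foot part 28 mm in diameter, 46 mm long; neck 17 mm; head 25 mm in diameter, 32 mm long. In the coupling its foot is 12 mm above the bench, the head's top 100 mm, 25 mm above the locked collar's rim.
- tray: Open steel tray 150 x 110 x 22 mm (x, y, z), walls and floor 4 mm thick, loose on the bench. Origin: centre of its underside.
- specimen_pot: Bystander: specimen pot with a white lid, 50 mm in diameter, 64 mm high; origin under its centre.
- sample_cup: Bystander: small clear cup, 35 mm in diameter, 38 mm high; origin under its centre.
- dropper_bottle: Bystander: brown dropper bottle, 34 mm in diameter, 107 mm high; origin under its centre.
- timer: Bystander: white bench timer, 68 x 62 x 18 mm; origin under its centre.

How it is judged:
On the way, in this order (a step that is already met when the one before it is completed fails the run):
1. the collar is pulled up clear of its lock posts with the cartridge still in place (z of collar in the frame of coupling above 0.081 m and z of cartridge in the frame of coupling below 0.03 m), for 0.05 s.
2. the collar has sunk into the release notch with the cartridge still in place (z of collar in the frame of coupling below 0.0695 m and z of cartridge in the frame of coupling below 0.03 m), for 0.2 s.
3. the cartridge is lifted out of the coupling (z of cartridge in the frame of coupling above 0.062 m), for 0.05 s.
At the end, for the whole second after the job is handed in: The cartridge stands upright (within 0.12 rad), still and released, on the tray's floor; the collar is still sunk in its release notch (its top rim less than 69.5 mm above the bench); the bystanders are within 30 mm of where they stood (x of cartridge in the frame of tray between -0.06 and 0.06 m and y of cartridge in the frame of tray between -0.042 and 0.042 m and z of cartridge in the frame of tray below 0.01 m and angle between cartridge's own z axis and vertical below 0.12 rad and linear speed of cartridge below 0.02 m/s and z of collar in the frame of coupling below 0.0695 m and distance of each of specimen_pot, sample_cup, dropper_bottle, timer from where it was at the start of the episode below 0.03 m); the robot touches nothing.
It fails at once if a bystander is pushed away more than 50 mm or the tray more than 60 mm (distance of any of specimen_pot, sample_cup, dropper_bottle, timer from where it was at the start of the episode above 0.05 m or distance of tray from where it was at the start of the episode above 0.06 m).
It also fails if it takes over 58 s, if anything falls off the work surface, if the arm or the gripper's body presses on something with over 40 N, if the wrist force passes 120 N, or if a joint passes its speed limit or range.

## Robot

A 6-joint arm with a two-finger parallel gripper is mounted at the origin on a cart in front of the work surface, level with it; the furniture and walls round the work are solid. World frame = base frame: x ahead of the robot, y to its left, z up, the work surface at z = 0. Lengths are in m, angles in rad, forces in N, time in s.
With the tool pointing down it reaches from about 0.3 to 0.775 m from the base axis. Payload 14.6 kg.
Tool frame: the origin (TCP) lies at the very end of the fingers, on their centre line; the grasp point (between the pads) lies 19 mm behind it (ctrl.grasp_offset is the distance from the TCP to the grasp point, in m); z points along the fingers, y is the line along which they close (so a half turn about z gives the same grasp; the last joint's range is limited). The gripper opens to 94 mm and grips with 3 to 60 N. Pads are 16 mm wide; open, the fingers measure 119 mm over their backs; the gripper's body (75 mm by 177 mm) begins 78 mm behind the grasp point.
Start: joints at [-1.346, 0.3, 1.521, -0, 1.321, -0.067], TCP at [0.158, -0.527, 0.205] pointing down, gripper open.
Joint ranges: [-3.03, 3.03], [-0.79, 2.21], [0.23, 2.52], [-1.04, 4.18], [0, 3.07], [-2.55, 2.55]. Speed limits (rad/s): [2.22, 2.22, 2.57, 3.14, 3.14, 3.14].

## Interface

Orientations are given as [roll, pitch, yaw] about the fixed x, y, z axes, in that order (R = Rz(yaw) Ry(pitch) Rx(roll)).
In Python, from station import ctrl gives the robot as it stands.
- The arm moves only by the tool step_arm, never from a script. Its argument "plan" is a list that holds one entry, the list of rows, each a list of 6 numbers: the shift along the tool's x, y, z in units of 30 mm (1.0 is 30 mm), then the turn, a rotation vector about the tool's x, y, z in units of 6 degrees (1.0 is 6 degrees). In form: [[[dx, dy, dz, wx, wy, wz], ...]]. A call has 1 to 8 rows; each row is the pose to reach, as a shift and turn from the pose commanded when the call began, along the tool's axes at that moment; what a row does not reach only later rows make up. A row lasts 1/12 s, in which the tool goes at most 41.7 mm and 7.16 degrees, less where a joint would pass 70% of its speed; a pose out of reach is approached as far as the arm can. A call with a gripper value outside its range is refused whole. "grip" is the opening, from 0 (shut) to 1 (fully open), set as the call begins (left out, the last holds). The fingers move at their own pace and stop on an object; "squeeze" is the grip in N (left out, the last holds). Time passes only in rows, so rows that repeat a pose let the fingers close. It gives the time, the measured TCP pose, the force, the opening and the grip force at its end, in the units of the state.
- ctrl.get_obs(): the state, without advancing time (a new reading comes with each control period).
- ctrl.camera(name): name is "side" or "top" or "wrist"; returns the picture (420x560x3 uint8, red, green, blue); there is no depth.
- ctrl.camera_model(name): a dict with "intrinsics" (3x3 intrinsics, pixels), "R" (3x3) and "t" (3): a world point X has camera coordinates R X + t; the wrist camera has in their place "tool_from_camera" (4x4, takes a point from camera to tool coordinates, whose origin is the TCP and whose axes are the flange's). Camera axes: x right, y down, z forward; pixel columns grow to the right and rows downward; lengths in m; the calibration is good to about 2 mm. The wrist camera is an equidistant fisheye: a pixel r from the principal point sees the ray r / f radians off the axis. A picture is of the moment at which its call begins: read the wrist's pose just before it. camera_model takes no time and is no camera call.
- ctrl.hand_in(): hands the job in; it is judged then, once.
Trained networks look in the newest picture that a camera, given by its name, has taken for a name from the list of things; names that differ only in an ending like _2 or _b are one class to them, and where a whole thing is asked for, a point or a joint stands for the part that bears it (a point fixed in the world has none). Each returns a list of dicts, best first, with "confidence" (0 to 1); they miss things now and then, are a little off and sometimes report something else, mostly with a low value. They report only what shows in the picture. A call takes as long as a camera call.
- ctrl.masks_of(query, camera): "pixels" (420x560 bool, what is visible of it) and "at" ([column, row] in pixels, amid what is visible of it).
- ctrl.place_of(query, camera): "at" ([column, row] in pixels: a listed point, or the origin of a listed thing).
The state is a dict: "time_s": time; "qpos": joint angles; "joint_vel": joint speeds; "tau": joint torques, N m; "ee_pos": TCP position; "eef_rot": TCP orientation; "force": force on the tool from outside, world axes, zero at the start; "moment": the same for the moment, N m; "grip_width": finger opening in m; "grip_force": force on a finger pad.
Only numpy, scipy, OpenCV 4.12 (cv2) and the standard library are available. Lean on these libraries where they do the work, as an engineer would, in place of code of your own. Each camera call takes 0.05 s, during which the arm holds its last target. There are 200 camera calls.

## Working session

There is one attempt and no reset: what is moved stays moved. The work goes in short steps, Python scripts to look and compute and a tool call to move; the robot and the scene stay as the last step left them, time stands still between calls to the robot, and variables do not carry over. Pictures are saved under pics/ and viewed, at most 10 in all, crops included, and the job is handed in when it is done.

Besides the shell and the picture viewer there is one more tool, called after "Request:" as name([rows], argument=value, ...), one row to a line, values as JSON. step_arm: Moves the arm, as the interface text tells. Its arguments: {"type":"object","properties":{"plan":{"type":"array","items":{"type":"array","items":{"type":"array","items":{"type":"number"}}}},"grip":{"type":"number"},"squeeze":{"type":"number"}},"required":["plan"]}

```bash
ls; mkdir -p pics
cat > h.py <<'E'
import numpy as np, cv2
from station import ctrl
from scipy.spatial.transform import Rotation as Rn
def ray(cam,px):
    m=ctrl.camera_model(cam);K=np.array(m["intrinsics"]);R=np.array(m["R"]);t=np.array(m["t"])
    d=R.T@np.linalg.solve(K,[px[0],px[1],1.]);return -R.T@t,d/np.linalg.norm(d)
def atz(cam,px,z):
    c,d=ray(cam,px);return c+d*(z-c[2])/d[2]
def tri(p):
    A=np.zeros((3,3));b=np.zeros(3)
    for cam,px in p:
        c,d=ray(cam,px);P=np.eye(3)-np.outer(d,d);A+=P;b+=P@c
    return np.linalg.solve(A,b)
E
python3 - <<'E'
from h import *
np.set_printoptions(precision=4,suppress=True)
ims=[]
for c in("top","side"):
    im=ctrl.camera(c);cv2.imwrite(f"pics/{c}0.png",im[:,:,::-1])
    m=ctrl.camera_model(c);print(c,-np.array(m["R"]).T@m["t"])
Z=dict(coupling=0,lock_gap=.029,collar=.075,collar_rim=.075,collar_tab=.029,cartridge=.012,tray=0,specimen_pot=0,sample_cup=0,dropper_bottle=0,timer=0)
for q,z in Z.items():
    r={}
    for c in("top","side"):
        o=ctrl.place_of(q,c)
        if o: r[c]=o[0]; print(q,c,np.array(o[0]["at"]),round(o[0]["confidence"],2),atz(c,o[0]["at"],z),len(o))
    if len(r)==2: print("   tri",tri([(c,r[c]["at"]) for c in r]))
o=ctrl.get_obs();print(o)
E
```

```text
pics
top [ 0.4938 -0.0196  1.2628]
side [0.1949 0.8415 0.5216]
coupling top [308.9 219.5] 0.6 [ 0.5879 -0.1361  0.    ] 1
coupling side [303.5 215.4] 0.87 [ 0.5818 -0.1231  0.    ] 1
   tri [ 0.5879 -0.137  -0.0076]
lock_gap top [304.2 227.9] 0.73 [ 0.5606 -0.1183  0.029 ] 1
lock_gap side [311.  205.9] 0.94 [ 0.5643 -0.1349  0.029 ] 1
   tri [ 0.5591 -0.118   0.0374]
collar top [309.1 213.3] 0.76 [ 0.6005 -0.1304  0.075 ] 2
collar side [304.6 190.7] 0.81 [ 0.5832 -0.1293  0.075 ] 2
   tri [ 0.5933 -0.1334  0.0723]
collar_rim top [308.2 214.6] 0.48 [ 0.5967 -0.1276  0.075 ] 1
collar_rim side [302.5 190.1] 0.9 [ 0.5902 -0.1307  0.075 ] 2
   tri [ 0.5933 -0.1289  0.0754]
collar_tab top [306.2 228.2] 0.5 [ 0.5595 -0.1243  0.029 ] 1
collar_tab side [310.9 209. ] 0.67 [ 0.557  -0.1157  0.029 ] 1
   tri [ 0.56   -0.1246  0.0245]
cartridge top [307.4 220.9] 0.62 [ 0.5828 -0.1302  0.012 ] 1
tray top [218.6 241.4] 0.7 [0.5277 0.1452 0.    ] 1
tray side [280.9 270.3] 0.77 [0.5211 0.1557 0.    ] 1
   tri [ 0.527   0.1458 -0.0077]
specimen_pot top [264.1 173.7] 0.62 [ 0.7359 -0.0006  0.    ] 1
sp
[... 330 characters left out ...]
6.1 182.7] 0.7 [ 0.6083 -0.3897  0.    ] 1
   tri [ 0.6027 -0.3944 -0.0009]
timer top [321.  170.5] 0.57 [ 0.7413 -0.1797  0.    ] 1
timer side [263.2 197.4] 0.54 [ 0.7462 -0.1851  0.    ] 1
   tri [ 0.7416 -0.1789  0.0032]
{'time_s': 1.2, 'qpos': array([-1.3456,  0.2999,  1.521 ,  0.    ,  1.3207, -0.0666]), 'joint_vel': array([-0.0001,  0.0006,  0.0012,  0.0017, -0.0003,  0.0012]), 'tau': array([  0.001 , -53.1669, -35.2919,   0.0708,   0.0213,  -0.    ]), 'ee_pos': array([ 0.1582, -0.5267,  0.2054]), 'eef_rot': array([-3.1416, -0.    ,  0.2918]), 'force': array([-0.2069,  0.1927,  0.5824]), 'moment': array([-0.0101, -0.0396, -0.0065]), 'grip_force': 0.0, 'grip_width': 0.09389481814044372}
```

Run:
```python
import cv2,numpy as np
a=cv2.imread("pics/top0.png");b=cv2.imread("pics/side0.png")
a=cv2.resize(a[150:290,110:420],None,fx=2.5,fy=2.5)[:, :775];b=cv2.resize(b[150:240,210:360],None,fx=2.5,fy=2.5)
c=np.zeros((600,775,3),np.uint8);c[:350]=a;c[360:360+225,:375]=b;cv2.imwrite("pics/v1.png",c)
```

```text
(no output)
```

View pics/v1.png

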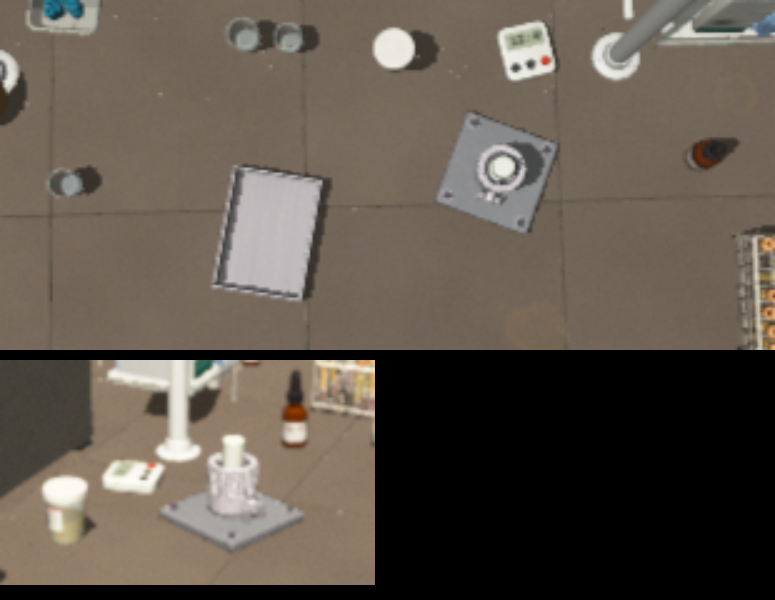

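The picture shows the coupling plate centred at about pixel (309,219) of the top view. Its tab points down and slightly left, so yaw is about -0.36. The tray is at about (219,241). Next I move the tool over the coupling.

Request:
step_arm([
  [[17.5, -8.4, 0, 0, 0, 0], [17.5, -8.4, 0, 0, 0, 0], [17.5, -8.4, 0, 0, 0, 0], [17.5, -8.4, 0, 0, 0, 0], [17.5, -8.4, 0, 0, 0, 0], [17.5, -8.4, 0, 0, 0, 0], [17.5, -8.4, 0, 0, 0, 0], [17.5, -8.4, 0, 0, 0, 0]],
], grip=1)

```text
time_s: 1.87
ee_pos: [0.4057, -0.3005, 0.2057]
eef_rot: [3.141, -0.0, 0.292]
force: [0.0, -0.4, 0.7]
grip_width: 0.094
grip_force: 0.0
```

Request:
step_arm([
  [[7.3, -3.6, 0, 0, 0, 0], [7.3, -3.6, 0, 0, 0, 0], [7.3, -3.6, 0, 0, 0, 0], [7.3, -3.6, 0, 0, 0, 0], [7.3, -3.6, 0, 0, 0, 0], [7.3, -3.6, 0, 0, 0, 0], [7.3, -3.6, 0, 0, 0, 0], [7.3, -3.6, 0, 0, 0, 0]],
])

```text
time_s: 2.53
ee_pos: [0.5838, -0.1344, 0.2048]
eef_rot: [-3.141, 0.001, 0.294]
force: [-0.5, 0.2, 0.5]
grip_width: 0.094
grip_force: 0.0
```

```bash
cat >> h.py <<'E'
def wray(px):
    m=ctrl.camera_model("wrist");K=np.array(m["intrinsics"]);T=np.array(m["tool_from_camera"])
    o=ctrl.get_obs();R=Rn.from_euler("xyz",o["eef_rot"]).as_matrix()
    v=np.array([(px[0]-K[0,2])/K[0,0],(px[1]-K[1,2])/K[1,1]]);r=np.linalg.norm(v)
    d=np.array([*(v/max(r,1e-9)*np.sin(r)),np.cos(r)])
    return R@T[:3,3]+o["ee_pos"],R@T[:3,:3]@d
def watz(px,z):
    c,d=wray(px);return c+d*(z-c[2])/d[2]
E
python3 - <<'E'
from h import *
np.set_printoptions(precision=4,suppress=True)
o=ctrl.get_obs();print(o["ee_pos"],o["eef_rot"],o["qpos"]);print(ctrl.camera_model("wrist"))
im=ctrl.camera("wrist");cv2.imwrite("pics/w1.png",im[:,:,::-1])
for q,z in dict(coupling=0,lock_gap=.029,collar=.075,collar_rim=.075,collar_tab=.029,cartridge=.012,tray=0).items():
    for r in ctrl.place_of(q,"wrist")[:2]: print(q,np.array(r["at"]),round(r["confidence"],2),watz(r["at"],z))
r=ctrl.masks_of("cartridge","wrist");
if r: print(r[0]["at"],watz(r[0]["at"],.1))
E
```

```text
[ 0.5838 -0.1344  0.2048] [-3.1412  0.0007  0.2944] [-0.2873  0.411   1.3729 -0.0001  1.3585  0.9891]
{'intrinsics': array([[325.1923,   0.    , 272.4283],
       [  0.    , 325.1923, 207.8074],
       [  0.    ,   0.    ,   1.    ]]), 'tool_from_camera': array([[ 0.0007, -0.9625, -0.2713,  0.0778],
       [ 1.    ,  0.0007, -0.0001,  0.    ],
       [ 0.0003, -0.2713,  0.9625, -0.1787],
       [ 0.    ,  0.    ,  0.    ,  1.    ]])}
coupling [274.5 179.1] 0.84 [ 0.5885 -0.137   0.    ]
lock_gap [272.7 193.2] 0.68 [ 0.5776 -0.1383  0.029 ]
lock_gap [251.8 207.1] 0.67 [ 0.5553 -0.1203  0.029 ]
collar [272.  195.3] 0.68 [ 0.5857 -0.1353  0.075 ]
collar_rim [271.5 192.8] 0.96 [ 0.588  -0.1342  0.075 ]
collar_tab [250.8 210.3] 0.95 [ 0.5514 -0.1203  0.029 ]
cartridge [273.5 182.4] 0.95 [ 0.5867 -0.1367  0.012 ]
tray [ 64.2 170.5] 0.59 [0.5222 0.1464 0.    ]
[270.4, 196.3] [ 0.5905 -0.1321  0.1   ]
```

View pics/w1.png

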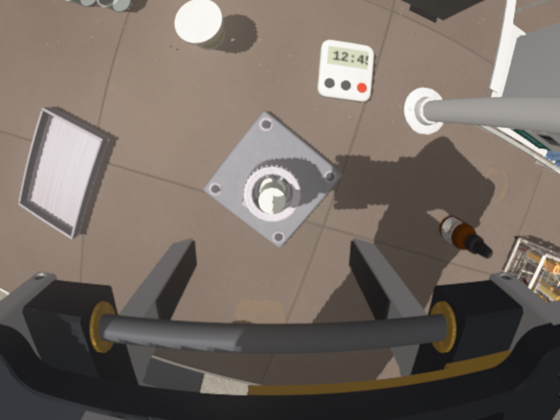

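The wrist picture shows the collar ring at about (272,193), the cartridge head inside it and the tab at about (251,210). The axis is near (0.588, -0.135), with clear space for the fingers. Next I go down.

Request:
step_arm([
  [[0.13, 0.06, 2, 0, 0, 0], [0.13, 0.06, 4, 0, 0, 0], [0.13, 0.06, 5.3, 0, 0, 0], [0.13, 0.06, 5.3, 0, 0, 0], [0.13, 0.06, 5.3, 0, 0, 0], [0.13, 0.06, 5.3, 0, 0, 0]],
])

```text
time_s: 3.48
ee_pos: [0.587, -0.1364, 0.0462]
eef_rot: [-3.14, 0.002, 0.292]
force: [0.3, -0.8, 1.4]
grip_width: 0.0939
grip_force: 0.0
```

Request:
step_arm([
  [[0, 0, 0, 0, 0, 0], [0, 0, 0, 0, 0, 0], [0, 0, 0, 0, 0, 0], [0, 0, 0, 0, 0, 0], [0, 0, 0, 0, 0, 0], [0, 0, 0, 0, 0, 0]],
], grip=0.5, squeeze=15)

```text
time_s: 3.98
ee_pos: [0.587, -0.1339, 0.0467]
eef_rot: [-3.137, 0.0, 0.292]
force: [-6.0, 29.4, 7.8]
grip_width: 0.0578
grip_force: 15.0
```

Request:
step_arm([
  [[0, -0.1, 0, 0, 0, 0], [0, -0.1, 0, 0, 0, 0], [0, -0.1, 0, 0, 0, 0], [0, -0.1, 0, 0, 0, 0]],
])

```text
time_s: 4.32
ee_pos: [0.5866, -0.1329, 0.0468]
eef_rot: [-3.141, -0.0, 0.292]
force: [-0.2, 5.8, 2.8]
grip_width: 0.0567
grip_force: 15.0
```

Better centred. Next I close firmly and let it settle.

Request:
step_arm([
  [[0, -0.03, 0, 0, 0, 0], [0, -0.03, 0, 0, 0, 0], [0, -0.03, 0, 0, 0, 0], [0, -0.03, 0, 0, 0, 0], [0, -0.03, 0, 0, 0, 0]],
], grip=0.3, squeeze=50)

```text
time_s: 4.73
ee_pos: [0.5866, -0.1328, 0.0468]
eef_rot: [3.141, -0.001, 0.292]
force: [2.3, 0.1, 3.4]
grip_width: 0.0559
grip_force: 50.0
```

Request:
step_arm([
  [[0, 0, -0.2, 0, 0, 0], [0, 0, -0.38, 0, 0, 0], [0, 0, -0.38, 0, 0, 0], [0, 0, -0.38, 0, 0, 0]],
])

```text
time_s: 5.07
ee_pos: [0.5865, -0.1328, 0.0568]
eef_rot: [3.141, -0.0, 0.292]
force: [10.2, -2.3, -13.5]
grip_width: 0.0563
grip_force: 49.9
```

Request:
step_arm([
  [[0, 0, -0.03, 0, 0, -1], [0, 0, -0.03, 0, 0, -2], [0, 0, -0.03, 0, 0, -3], [0, 0, -0.03, 0, 0, -3.5], [0, 0, -0.03, 0, 0, -3.5]],
])

```text
time_s: 5.48
ee_pos: [0.587, -0.1335, 0.0578]
eef_rot: [3.14, -0.0, 0.662]
force: [14.2, -6.6, -14.1]
grip_width: 0.0559
grip_force: 49.9
```

Run:
```python
from h import *
np.set_printoptions(precision=4,suppress=True)
o=ctrl.get_obs();print(o["ee_pos"],o["eef_rot"],o["force"],o["moment"])
im=ctrl.camera("side")
for q in("collar_tab","collar_rim"):
    ctrl.camera("top")
    for c in("top","side"):
        for r in ctrl.place_of(q,c)[:1]: print(q,c,np.array(r["at"]),r["confidence"],atz(c,r["at"],.04 if q=="collar_tab" else .085))
cv2.imwrite("pics/s2.png",cv2.resize(im[130:250,220:380,::-1],None,fx=4,fy=4))
```

```text
[ 0.587  -0.1335  0.0578] [ 3.1396 -0.0005  0.6616] [ 14.2396  -6.6078 -14.1036] [-0.9707 -2.2797  0.0034]
collar_tab top [218.5 242.4] 0.21 [0.5237 0.1403 0.04  ]
collar_tab side [315.2 205.7] 0.66 [ 0.5459 -0.1194  0.04  ]
collar_rim side [304.6 184.9] 0.69 [ 0.5906 -0.1465  0.085 ]
```

View pics/s2.png

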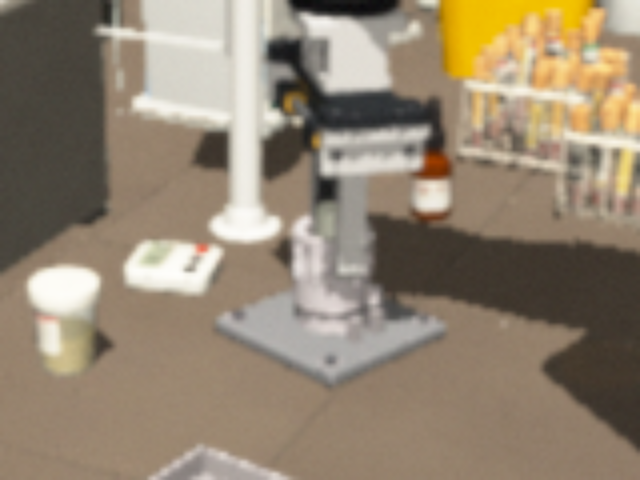

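The side view shows the collar lifted between the fingers. The tab, at about (377,297) in the crop, has swung to the right over the post, so the turn is working.

Request:
step_arm([
  [[0.02, 0.04, -0.02, 0, 0, -1], [0.02, 0.04, -0.02, 0, 0, -2], [0.02, 0.04, -0.02, 0, 0, -3], [0.02, 0.04, -0.02, 0, 0, -3.4], [0.02, 0.04, -0.02, 0, 0, -3.4]],
])

```text
time_s: 6.25
ee_pos: [0.5877, -0.1341, 0.0581]
eef_rot: [3.141, 0.001, 1.017]
force: [11.3, -6.5, -14.4]
grip_width: 0.0559
grip_force: 49.9
```

Request:
step_arm([
  [[0, 0.03, 0.2, 0, 0, -0.1], [0, 0.03, 0.4, 0, 0, -0.1], [0, 0.03, 0.42, 0, 0, -0.1], [0, 0.03, 0.42, 0, 0, -0.1], [0, 0.03, 0.42, 0, 0, -0.1]],
])

```text
time_s: 6.67
ee_pos: [0.5879, -0.134, 0.0467]
eef_rot: [-3.141, 0.001, 1.025]
force: [-2.7, -4.0, 3.7]
grip_width: 0.0558
grip_force: 50.0
```

Request:
step_arm([
  [[0, 0, 0.03, 0, 0, -0.5], [0, 0, 0.03, 0, 0, -1], [0, 0, 0.03, 0, 0, -1], [0, 0, 0.03, 0, 0, -1]],
])

```text
time_s: 7.0
ee_pos: [0.5881, -0.1342, 0.0463]
eef_rot: [3.141, 0.001, 1.13]
force: [-4.1, -5.3, 7.7]
grip_width: 0.056
grip_force: 50.0
```

Request:
step_arm([
  [[0, 0, 0.03, 0, 0, -0.5], [0, 0, 0.03, 0, 0, -1], [0, 0, 0.03, 0, 0, -1], [0, 0, 0.03, 0, 0, -1]],
])

```text
time_s: 7.33
ee_pos: [0.5884, -0.1343, 0.046]
eef_rot: [3.141, 0.001, 1.235]
force: [-5.7, -4.6, 12.7]
grip_width: 0.0557
grip_force: 50.0
```

Request:
step_arm([
  [[0, 0, 0.01, 0, 0, -0.5], [0, 0, 0.01, 0, 0, -1], [0, 0, 0.01, 0, 0, -1], [0, 0, 0.01, 0, 0, -1]],
])

```text
time_s: 7.67
ee_pos: [0.5887, -0.1344, 0.0456]
eef_rot: [3.14, 0.001, 1.339]
force: [-3.7, -5.1, 11.8]
grip_width: 0.0557
grip_force: 50.0
```

Request:
step_arm([
  [[0, 0, 0.01, 0, 0, -0.5], [0, 0, 0.01, 0, 0, -1], [0, 0, 0.01, 0, 0, -1], [0, 0, 0.01, 0, 0, -1]],
])

```text
time_s: 8.0
ee_pos: [0.5889, -0.1345, 0.0441]
eef_rot: [3.139, 0.002, 1.444]
force: [5.6, -8.0, -7.4]
grip_width: 0.0562
grip_force: 50.0
```

Request:
step_arm([
  [[0, 0, 0.1, 0, 0, -0.3], [0, 0, 0.15, 0, 0, -0.5], [0, 0, 0.2, 0, 0, -0.5], [0, 0, 0.2, 0, 0, -0.5]],
])

```text
time_s: 8.33
ee_pos: [0.5891, -0.1344, 0.0395]
eef_rot: [3.139, 0.001, 1.496]
force: [-0.4, -5.7, 8.5]
grip_width: 0.0555
grip_force: 50.0
```

Request:
step_arm([
  [[0, 0, 0, 0, 0, -0.3], [0, 0, 0.03, 0, 0, -0.5], [0, 0, 0.03, 0, 0, -0.5], [0, 0, 0.03, 0, 0, -0.5]],
])

```text
time_s: 8.67
ee_pos: [0.5892, -0.1343, 0.0394]
eef_rot: [3.139, 0.001, 1.549]
force: [-3.6, -3.1, 16.9]
grip_width: 0.0559
grip_force: 50.0
```

Request:
step_arm([
  [[0, 0, 0, 0, 0, 0], [0, 0, 0, 0, 0, 0], [0, 0, 0, 0, 0, 0], [0, 0, 0, 0, 0, 0], [0, 0, 0, 0, 0, 0]],
], grip=1)

```text
time_s: 9.08
ee_pos: [0.5882, -0.1335, 0.0371]
eef_rot: [-3.141, -0.0, 1.549]
force: [0.3, -0.2, 0.1]
grip_width: 0.0857
grip_force: 0.0
```

Request:
step_arm([
  [[0, 0, -1, 0, 0, 0], [0, 0, -1.2, 0, 0, 0], [0, 0, -1.2, 0, 0, 0], [0, 0, -1.2, 0, 0, 0]],
])

```text
time_s: 9.42
ee_pos: [0.5883, -0.1336, 0.0732]
eef_rot: [3.141, 0.0, 1.548]
force: [-0.6, -0.5, -0.7]
grip_width: 0.0936
grip_force: 0.0
```

Run:
```python
from h import *
np.set_printoptions(precision=4,suppress=True)
o=ctrl.get_obs();print(o["ee_pos"],o["eef_rot"],o["force"],o["moment"])
im=ctrl.camera("side");w=ctrl.camera("wrist")
for q,z in dict(collar_rim=.067,collar_tab=.021,cartridge=.012,tray=0).items():
    for r in ctrl.place_of(q,"wrist")[:1]: print(q,np.array(r["at"]),r["confidence"],watz(r["at"],z))
    for r in ctrl.place_of(q,"side")[:1]: print(q,"side",np.array(r["at"]),r["confidence"],atz("side",r["at"],z))
a=cv2.resize(im[150:240,240:370,::-1],None,fx=3,fy=3)
b=cv2.resize(w[:,80:480,::-1],None,fx=.95,fy=.95);c=np.zeros((400,790,3),np.uint8);c[:270,:390]=a;c[:399,400:780]=b
cv2.imwrite("pics/s3.png",c)
```

```text
[ 0.5883 -0.1336  0.0732] [3.1413 0.0001 1.5484] [-0.5546 -0.4784 -0.6924] [-0.085  -0.0339  0.0015]
collar_rim [276.6 215.9] 0.23 [ 0.5897 -0.1118  0.067 ]
collar_rim side [305.9 191.8] 0.84 [ 0.5838 -0.1409  0.067 ]
collar_tab [243.5 262.2] 0.58 [ 0.5636 -0.1634  0.021 ]
collar_tab side [313.1 205.8] 0.92 [ 0.565 -0.154  0.021]
cartridge [274.1 220. ] 0.84 [ 0.5883 -0.1323  0.012 ]
tray side [282.3 271.4] 0.92 [0.5164 0.1582 0.    ]
```

View pics/s3.png

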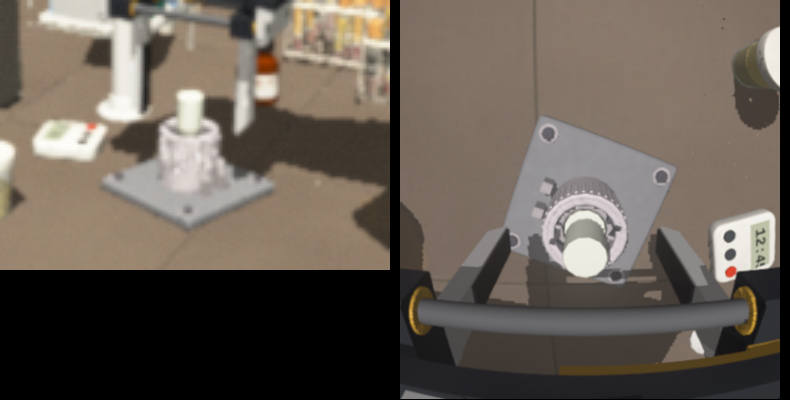

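The crops show the collar sunk, its tab turned about 1.25 rad from the lock, and the white cartridge head standing between the open fingers at about (586,250). Next I grip the head.

Request:
step_arm([
  [[0, 0, 0, 0, 0, 0], [0, 0, 0, 0, 0, 0], [0, 0, 0, 0, 0, 0], [0, 0, 0, 0, 0, 0], [0, 0, 0, 0, 0, 0], [0, 0, 0, 0, 0, 0], [0, 0, 0, 0, 0, 0], [0, 0, 0, 0, 0, 0]],
], grip=0.15, squeeze=20)

```text
time_s: 10.58
ee_pos: [0.5883, -0.1336, 0.0734]
eef_rot: [-3.142, 0.0, 1.548]
force: [-0.5, 0.2, 0.9]
grip_width: 0.0436
grip_force: 0.0
```

Request:
step_arm([
  [[0, 0, 0, 0, 0, 0], [0, 0, 0, 0, 0, 0], [0, 0, 0, 0, 0, 0], [0, 0, 0, 0, 0, 0], [0, 0, 0, 0, 0, 0], [0, 0, 0, 0, 0, 0]],
])

```text
time_s: 11.08
ee_pos: [0.5883, -0.1336, 0.0734]
eef_rot: [-3.142, 0.0, 1.548]
force: [-0.1, -0.9, -0.2]
grip_width: 0.0237
grip_force: 20.0
```

Request:
step_arm([
  [[0, 0, -0.2, 0, 0, 0], [0, 0, -0.4, 0, 0, 0], [0, 0, -0.6, 0, 0, 0]],
])

```text
time_s: 11.33
ee_pos: [0.5884, -0.1337, 0.0922]
eef_rot: [3.141, 0.0, 1.548]
force: [0.3, -0.7, -0.8]
grip_width: 0.0236
grip_force: 20.0
```

Request:
step_arm([
  [[0, 0, -1, 0, 0, 0], [0, 0, -2, 0, 0, 0], [0, 0, -3, 0, 0, 0], [0, 0, -3.3, 0, 0, 0], [0, 0, -3.3, 0, 0, 0], [0, 0, -3.3, 0, 0, 0]],
])

```text
time_s: 11.83
ee_pos: [0.588, -0.1336, 0.1897]
eef_rot: [-3.141, -0.0, 1.548]
force: [0.2, -0.4, -2.3]
grip_width: 0.0237
grip_force: 20.0
```

Run:
```python
from h import *
np.set_printoptions(precision=4,suppress=True)
o=ctrl.get_obs();print(o["ee_pos"],o["eef_rot"],o["force"],o["moment"])
im=ctrl.camera("side");ctrl.camera("top")
for q,z in dict(collar_rim=.067,tray=0,cartridge=.12).items():
  for c in("top","side"):
    for r in ctrl.place_of(q,c)[:1]: print(q,c,np.array(r["at"]),r["confidence"],atz(c,r["at"],z))
m=ctrl.masks_of("tray","top")
if m:
    cs,_=cv2.findContours(m[0]["pixels"].astype(np.uint8),0,1);b=cv2.minAreaRect(max(cs,key=cv2.contourArea));p=cv2.boxPoints(b)
    P=np.array([atz("top",x,.022) for x in p]);print(P,P.mean(0))
a=cv2.resize(im[100:300,200:400,::-1],None,fx=3,fy=3)
cv2.imwrite("pics/s4.png",a)
```

```text
[ 0.588  -0.1336  0.1897] [-3.1411 -0.0001  1.5484] [ 0.1763 -0.3758 -2.2772] [-0.02   -0.1047 -0.0197]
collar_rim side [302.8 191. ] 0.78 [ 0.594  -0.1424  0.067 ]
tray top [218.8 240.4] 0.57 [0.5308 0.1445 0.    ]
tray side [280.8 271.7] 0.89 [0.519  0.1608 0.    ]
cartridge side [305.  171.8] 0.73 [ 0.5954 -0.1584  0.12  ]
[[0.4611 0.2199 0.022 ]
 [0.6135 0.1878 0.022 ]
 [0.5876 0.0743 0.022 ]
 [0.4357 0.1078 0.022 ]] [0.5245 0.1475 0.022 ]
```

View pics/s4.png

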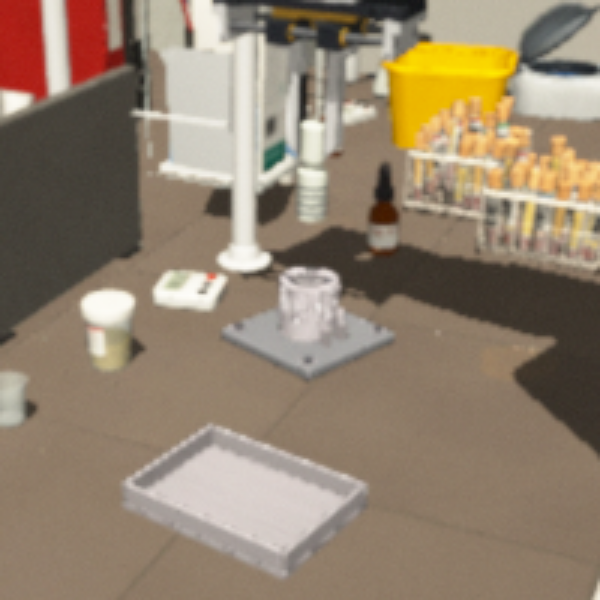

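The side picture shows the cartridge hanging upright at (312,170), the collar sunk on the coupling, and the bystanders unmoved. Next I carry it to the tray centre, (0.526, 0.146).

Request:
step_arm([
  [[0.8, -0.2, 0, 0, 0, 0], [2, -0.5, 0, 0, 0, 0], [3.3, -0.8, 0, 0, 0, 0], [4.6, -1.1, 0, 0, 0, 0], [5.9, -1.4, 0, 0, 0, 0], [7.2, -1.7, 0, 0, 0, 0], [8.4, -2, 0, 0, 0, 0], [9.2, -2.28, 0, 0, 0, 0]],
])

```text
time_s: 12.95
ee_pos: [0.5252, 0.1467, 0.1905]
eef_rot: [3.141, -0.0, 1.55]
force: [1.5, -0.3, -0.6]
grip_width: 0.0235
grip_force: 20.0
```

Request:
step_arm([
  [[0, 0, 1, 0, 0, 0], [0, 0, 2, 0, 0, 0], [0, 0, 3, 0, 0, 0], [0, 0, 3.7, 0, 0, 0], [0, 0, 3.7, 0, 0, 0], [0, 0, 3.7, 0, 0, 0]],
])

```text
time_s: 13.45
ee_pos: [0.5259, 0.1438, 0.0794]
eef_rot: [-3.14, 0.0, 1.548]
force: [1.0, 0.3, -0.6]
grip_width: 0.0234
grip_force: 20.0
```

Request:
step_arm([
  [[0, 0, 0.15, 0, 0, 0], [0, 0, 0.3, 0, 0, 0], [0, 0, 0.4, 0, 0, 0], [0, 0, 0.4, 0, 0, 0]],
])

```text
time_s: 13.78
ee_pos: [0.5261, 0.1438, 0.0675]
eef_rot: [3.141, 0.0, 1.548]
force: [-1.7, 0.4, -1.5]
grip_width: 0.0236
grip_force: 20.0
```

Request:
step_arm([
  [[0, 0, 0.05, 0, 0, 0], [0, 0, 0.07, 0, 0, 0], [0, 0, 0.07, 0, 0, 0]],
])

```text
time_s: 14.03
ee_pos: [0.5262, 0.1438, 0.0655]
eef_rot: [3.141, -0.0, 1.548]
force: [-0.2, -0.2, -2.1]
grip_width: 0.0238
grip_force: 20.0
```

Request:
step_arm([
  [[0, 0, 0.03, 0, 0, 0], [0, 0, 0.05, 0, 0, 0], [0, 0, 0.05, 0, 0, 0]],
])

```text
time_s: 14.28
ee_pos: [0.5267, 0.144, 0.0652]
eef_rot: [3.14, -0.0, 1.548]
force: [-2.5, -0.8, 10.5]
grip_width: 0.0238
grip_force: 20.0
```

It's touching the tray floor. I ease the pressure off, then release.

Request:
step_arm([
  [[0, 0, -0.02, 0, 0, 0], [0, 0, -0.03, 0, 0, 0], [0, 0, -0.03, 0, 0, 0]],
])

```text
time_s: 14.53
ee_pos: [0.5265, 0.1439, 0.0653]
eef_rot: [3.14, -0.0, 1.548]
force: [-0.8, 0.0, 5.0]
grip_width: 0.0232
grip_force: 20.0
```

Request:
step_arm([
  [[0, 0, 0, 0, 0, 0], [0, 0, 0, 0, 0, 0], [0, 0, 0, 0, 0, 0], [0, 0, 0, 0, 0, 0], [0, 0, 0, 0, 0, 0], [0, 0, 0, 0, 0, 0]],
], grip=0.7)

```text
time_s: 15.03
ee_pos: [0.526, 0.1438, 0.0646]
eef_rot: [-3.141, 0.0, 1.548]
force: [-0.0, -0.1, 0.5]
grip_width: 0.0604
grip_force: 0.0
```

Request:
step_arm([
  [[0, 0, -0.5, 0, 0, 0], [0, 0, -1.2, 0, 0, 0], [0, 0, -2.2, 0, 0, 0], [0, 0, -3.2, 0, 0, 0], [0, 0, -4, 0, 0, 0], [0, 0, -4, 0, 0, 0], [0, 0, -4, 0, 0, 0]],
])

```text
time_s: 15.62
ee_pos: [0.5265, 0.1439, 0.1857]
eef_rot: [3.139, -0.0, 1.548]
force: [-0.9, -0.2, -0.7]
grip_width: 0.0659
grip_force: 0.0
```

Run:
```python
from h import *
np.set_printoptions(precision=4,suppress=True)
im=ctrl.camera("side");ctrl.camera("top")
for q,z in dict(collar_rim=.067,tray=0,cartridge=.004).items():
  for c in("top","side"):
    for r in ctrl.place_of(q,c)[:1]: print(q,c,np.array(r["at"]),r["confidence"],atz(c,r["at"],z))
cv2.imwrite("pics/s5.png",cv2.resize(im[100:300,180:400,::-1],None,fx=3,fy=3))
```

```text
collar_rim top [308.2 214.2] 0.59 [ 0.5986 -0.1284  0.067 ]
collar_rim side [303.4 189.5] 0.61 [ 0.5967 -0.1534  0.067 ]
tray top [217.4 240.8] 0.76 [0.5297 0.1489 0.    ]
tray side [283.2 269.7] 0.96 [0.5175 0.1513 0.    ]
cartridge side [280.3 266. ] 0.94 [0.5273 0.146  0.004 ]
```

View pics/s5.png

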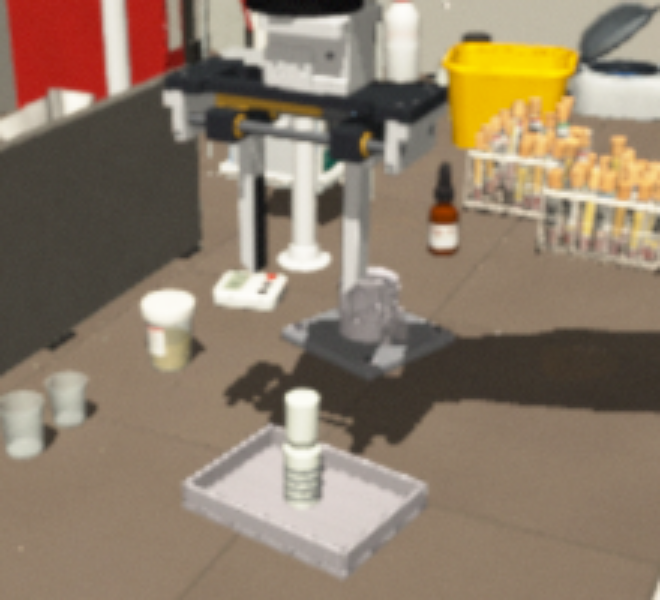

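The picture shows the cartridge standing upright mid-tray at (302,450), released and clear. I'll compare the collar height with the starting picture before handing in.

Run:
```python
import cv2,numpy as np
a=cv2.imread("pics/side0.png")[165:225,270:335];b=cv2.resize(cv2.imread("pics/s4.png"),(200,200),interpolation=cv2.INTER_AREA)[65:125,70:135]
cv2.imwrite("pics/cmp.png",cv2.resize(np.hstack([a,b]),None,fx=6,fy=6))
```

```text
(no output)
```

View pics/cmp.png

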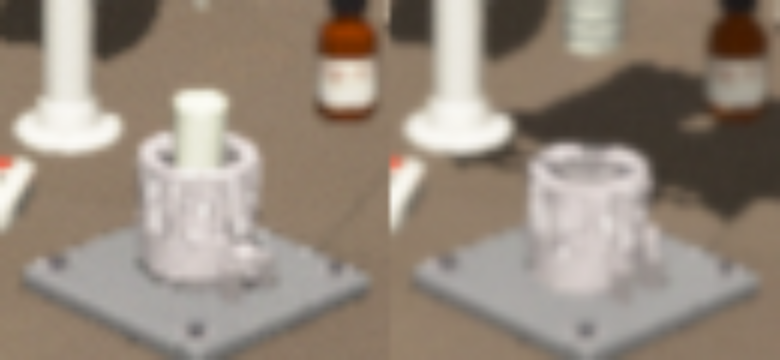

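The collar rim has dropped from row 133 to row 145 at 6x scale, about 2 px. The foot of the collar moved from about 282 to 293, so it is sunk. Handing in.

```bash
python3 -c "
from station import ctrl
print(ctrl.hand_in())"
```

```text
the job is handed in; nothing more can be done
None
```

I took the cartridge out and left it standing upright and released in the tray, with the collar sunk in its release notch, and handed the job in at about 16 s; no verdict was returned.

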